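# Dock the settled samples in bays 1, 2, 3

### The job

Slide the three green-lidded sample jars along the counter into the chiller's three docking bays, one jar per bay: first the bay with one dot, then two dots, then three, pushing each jar gently past the sprung catches until it is fully home against the back wall. The samples have settled, so never lift the jars off the counter or tip them, and leave the other things on the counter where they are.

Things in the scene. Friction and masses are not known exactly. Their poses are not given: they have to be found in the camera images.
- jarA_mid (a point): green-lidded amber sample jar, upright, loose: plain cylinder 56 mm in diameter, 62 mm tall, about 0.28 kg (varies). This point is on its axis, 31 mm above its underside. The jars are alike; any may go in any bay. At the start they stand 10 to 30 cm outside the bay mouths, one roughly ahead of each bay
- jarB_mid (a point): green-lidded amber sample jar, upright, loose: plain cylinder 56 mm in diameter, 62 mm tall, about 0.28 kg (varies). This point is on its axis, 31 mm above its underside. The jars are alike; any may go in any bay. At the start they stand 10 to 30 cm outside the bay mouths, one roughly ahead of each bay
- jarC_mid (a point): green-lidded amber sample jar, upright, loose: plain cylinder 56 mm in diameter, 62 mm tall, about 0.28 kg (varies). This point is on its axis, 31 mm above its underside. The jars are alike; any may go in any bay. At the start they stand 10 to 30 cm outside the bay mouths, one roughly ahead of each bay
- bay1: fixed docking bay marked by 1 white dot on the dark strip on its clear roof. Origin: on the counter, where the jar's axis stands when the jar is fully home; x points into the bay (the way a jar is pushed), y to the left seen along x, z up. Sizes are told under the chiller and the points on the bay with two dots; all three are alike, parallel, side by side 98 mm apart, in an order that changes
- bay2: fixed docking bay marked by 2 white dots on the dark strip on its clear roof. Origin: on the counter, where the jar's axis stands when the jar is fully home; x points into the bay (the way a jar is pushed), y to the left seen along x, z up. Sizes are told under the chiller and the points on the bay with two dots; all three are alike, parallel, side by side 98 mm apart, in an order that changes
- bay3: fixed docking bay marked by 3 white dots on the dark strip on its clear roof. Origin: on the counter, where the jar's axis stands when the jar is fully home; x points into the bay (the way a jar is pushed), y to the left seen along x, z up. Sizes are told under the chiller and the points on the bay with two dots; all three are alike, parallel, side by side 98 mm apart, in an order that changes
- flask: bystander: glass conical flask, 66 mm wide at the foot, 90 mm tall; origin under its centre
- reagent: bystander: white-capped bottle, 50 mm in diameter, 60 mm tall; origin under its centre
- meter: bystander: green and white pocket meter lying flat, about 170 x 30 x 18 mm along its x; origin under its body's centre
- beaker: bystander: glass beaker, 60 mm in diameter, 60 mm tall; origin under its centre
- wrench: bystander: steel wrench lying flat along its x, under 200 mm long; origin under its middle
- collar: bystander: brass collar lying flat, 36 mm in diameter, 16 mm high; origin under its centre
- chiller: fixed white box 100 x 300 x 110 mm behind the bays; origin under its centre, x as the bays' x. Bays: no floor, jars slide on the counter; two side walls 64 mm apart, 16.5 mm thick, 45 mm tall, from the mouth (x = -90 mm, ends rounded) to the back; the back wall's face is at x = +28 mm, where a jar is felt to stop: then it is home
- bay2_roof (a point): middle of the front edge of the clear roof of the bay with two dots, at its underside, 75 mm above the counter. The roof is 8 mm thick (dots to 87 mm), 94 mm wide, and covers bay x = -45 to +45 mm, so the last of the push must come from under this edge, fingers leaning (about 30 degrees from vertical, tips forward, tips some 22 mm above the counter)
- bay2_catch (a point): midway between the two orange sprung catches of the bay with two dots, 28 mm above the counter, bay x = -15 mm. They are upright rollers of radius 8 mm, 12 to 44 mm above the counter, jutting 9 mm out of each wall; passing them takes roughly 7 to 12 N, pushed at about their height (higher tips the jar). They hold a jar where it is left, and do not pull it home
- jarA: the jar of point jarA_mid; origin at the centre of its underside
- jarB: the jar of point jarB_mid; origin at the centre of its underside
- jarC: the jar of point jarC_mid; origin at the centre of its underside
Not all that is in view belongs to the job. What is shaped like the jarA but pink or yellow is not meant.

How it is judged (in metres and radians):
On the way, in this order (a step that is already met when the one before it is completed fails the run):
1. a jar stands fully home in the bay with 1 dot (((x of jarA_mid in the frame of bay1 between -0.0035 and 0.006 m and y of jarA_mid in the frame of bay1 between -0.01 and 0.01 m and height (world z) of jarA_mid below 0.04 m and angle between jarA_mid's own z axis and vertical below 0.15 rad) or (x of jarB_mid in the frame of bay1 between -0.0035 and 0.006 m and y of jarB_mid in the frame of bay1 between -0.01 and 0.01 m and height (world z) of jarB_mid below 0.04 m and angle between jarB_mid's own z axis and vertical below 0.15 rad) or (x of jarC_mid in the frame of bay1 between -0.0035 and 0.006 m and y of jarC_mid in the frame of bay1 between -0.01 and 0.01 m and height (world z) of jarC_mid below 0.04 m and angle between jarC_mid's own z axis and vertical below 0.15 rad))), for 0.2 s.
2. a jar stands fully home in the bay with 2 dots (((x of jarA_mid in the frame of bay2 between -0.0035 and 0.006 m and y of jarA_mid in the frame of bay2 between -0.01 and 0.01 m and height (world z) of jarA_mid below 0.04 m and angle between jarA_mid's own z axis and vertical below 0.15 rad) or (x of jarB_mid in the frame of bay2 between -0.0035 and 0.006 m and y of jarB_mid in the frame of bay2 between -0.01 and 0.01 m and height (world z) of jarB_mid below 0.04 m and angle between jarB_mid's own z axis and vertical below 0.15 rad) or (x of jarC_mid in the frame of bay2 between -0.0035 and 0.006 m and y of jarC_mid in the frame of bay2 between -0.01 and 0.01 m and height (world z) of jarC_mid below 0.04 m and angle between jarC_mid's own z axis and vertical below 0.15 rad))), for 0.2 s.
3. a jar stands fully home in the bay with 3 dots (((x of jarA_mid in the frame of bay3 between -0.0035 and 0.006 m and y of jarA_mid in the frame of bay3 between -0.01 and 0.01 m and height (world z) of jarA_mid below 0.04 m and angle between jarA_mid's own z axis and vertical below 0.15 rad) or (x of jarB_mid in the frame of bay3 between -0.0035 and 0.006 m and y of jarB_mid in the frame of bay3 between -0.01 and 0.01 m and height (world z) of jarB_mid below 0.04 m and angle between jarB_mid's own z axis and vertical below 0.15 rad) or (x of jarC_mid in the frame of bay3 between -0.0035 and 0.006 m and y of jarC_mid in the frame of bay3 between -0.01 and 0.01 m and height (world z) of jarC_mid below 0.04 m and angle between jarC_mid's own z axis and vertical below 0.15 rad))), for 0.2 s.
At the end, for the whole second after the job is handed in: each of the three bays holds one jar, upright (within 0.15 rad) on the counter and fully home: its axis within 3.5 mm of the home spot along the bay and 10 mm across it, at rest and released (((x of jarA_mid in the frame of bay1 between -0.0035 and 0.006 m and y of jarA_mid in the frame of bay1 between -0.01 and 0.01 m and height (world z) of jarA_mid below 0.04 m and angle between jarA_mid's own z axis and vertical below 0.15 rad) or (x of jarB_mid in the frame of bay1 between -0.0035 and 0.006 m and y of jarB_mid in the frame of bay1 between -0.01 and 0.01 m and height (world z) of jarB_mid below 0.04 m and angle between jarB_mid's own z axis and vertical below 0.15 rad) or (x of jarC_mid in the frame of bay1 between -0.0035 and 0.006 m and y of jarC_mid in the frame of bay1 between -0.01 and 0.01 m and height (world z) of jarC_mid below 0.04 m and angle between jarC_mid's own z axis and vertical below 0.15 rad)) and ((x of jarA_mid in the frame of bay2 between -0.0035 and 0.006 m and y of jarA_mid in the frame of bay2 between -0.01 and 0.01 m and height (world z) of jarA_mid below 0.04 m and angle between jarA_mid's own z axis and vertical below 0.15 rad) or (x of jarB_mid in the frame of bay2 between -0.0035 and 0.006 m and y of jarB_mid in the frame of bay2 between -0.01 and 0.01 m and height (world z) of jarB_mid below 0.04 m and angle between jarB_mid's own z axis and vertical below 0.15 rad) or (x of jarC_mid in the frame of bay2 between -0.0035 and 0.006 m and y of jarC_mid in the frame of bay2 between -0.01 and 0.01 m and height (world z) of jarC_mid below 0.04 m and angle between jarC_mid's own z axis and vertical below 0.15 rad)) and ((x of jarA_mid in the frame of bay3 between -0.0035 and 0.006 m and y of jarA_mid in the frame of bay3 between -0.01 and 0.01 m and height (world z) of jarA_mid below 0.04 m and angle between jarA_mid's own z axis and vertical below 0.15 rad) or (x of jarB_mid in the frame of bay3 between -0.0035 and 0.006 m and y of jarB_mid in the frame of bay3 between -0.01 and 0.01 m and height (world z) of jarB_mid below 0.04 m and angle between jarB_mid's own z axis and vertical below 0.15 rad) or (x of jarC_mid in the frame of bay3 between -0.0035 and 0.006 m and y of jarC_mid in the frame of bay3 between -0.01 and 0.01 m and height (world z) of jarC_mid below 0.04 m and angle between jarC_mid's own z axis and vertical below 0.15 rad)) and linear speed of each of jarA, jarB, jarC below 0.01 m/s); the robot touches nothing.
It fails at once if a jar is lifted off the counter (more than 15 mm) (height (world z) of any of jarA_mid, jarB_mid, jarC_mid above 0.046 m).
It fails at once if a jar is tipped by more than 0.35 rad (angle between any of jarA_mid, jarB_mid, jarC_mid's own z axis and vertical above 0.35 rad).
It fails at once if a jar is pushed roughly (over 45 N) (contact force between any of the arm, the fingers and jarA above 45 N or contact force between any of the arm, the fingers and jarB above 45 N or contact force between any of the arm, the fingers and jarC above 45 N).
It fails at once if another thing on the counter is moved by more than 25 mm (distance of any of flask, reagent, meter, beaker, wrench, collar from where it was at the start of the episode above 0.025 m).
It also fails if it takes over 69 s, if anything falls off the work surface, if the arm or the gripper's body presses on something with over 40 N, if the wrist force passes 120 N, or if a joint passes its speed limit or range.

### The arm

A 6-joint arm with a two-finger parallel gripper is mounted at the origin on the work surface. World frame = base frame: x ahead of the robot, y to its left, z up, the work surface at z = 0. Lengths are in mm, angles in rad, forces in N, time in s.
With the tool pointing down it reaches from about 425 to 950 mm from the base axis. Payload 14.7 kg.
Tool frame: the origin (TCP) lies at the very end of the fingers, on their centre line; the grasp point (between the pads) lies 19 mm behind it (env.pinch_z is the z of the grasp point in the tool frame, in mm); z points along the fingers, y is the line along which they close (so a half turn about z gives the same grasp; the last joint's range is limited). The gripper opens to 85 mm and grips with 20 to 120 N. Pads are 22 mm wide; open, the fingers measure 114 mm over their backs; the gripper's body (76 mm by 85 mm) begins 54 mm behind the grasp point. The pads swing forward as they close: fully open they stand 13 mm farther back than shut.
Start: joints at [-1.333, 0.48, 1.596, -0, 1.065, -0.047], TCP at [182.644, -623.806, 231.297] pointing down, gripper open.
Joint ranges: [-2.75, 2.75], [-0.82, 2.05], [0.23, 2.67], [-1.56, 4.7], [0.09, 2.69], [-2.92, 2.92]. Speed limits (rad/s): [1.89, 1.89, 2.39, 3.01, 3.01, 3.01].

### API

Orientations are given as a unit quaternion [x, y, z, w].
In Python, from bench import env, optics gives the robot as it stands.
- The arm moves only by the tool send_rows, never from a script. Its argument "steps" is one flat list of numbers, 7 for each row, row after row: the finger opening in mm, from 0 to 85.4, then the shift along the world's x, y, z normalised to -1 to 1, where 1 is 40 cm, then the turn, a rotation vector about the world's x, y, z normalised to -1 to 1, where 1 is 180 degrees. In form: [jaw, x, y, z, rx, ry, rz, jaw, x, y, z, rx, ry, rz, ...]. A call has 1 to 20 rows; each row is the pose to reach, as a shift and turn from the pose commanded when the call began, turning the shorter way round; what a row does not reach only later rows make up. A row lasts 1/10 s, in which the tool goes at most 50 mm and 8.59 degrees, less where a joint would pass 70% of its speed; a pose out of reach is approached as far as the arm can. A call with a number of a shift or a turn outside -1 to 1 is refused whole. A call with a gripper value outside its range is refused whole. The fingers move at their own pace and stop on an object; the grip force is fixed at half the most. Time passes only in rows, so rows that repeat a pose let the fingers close. It gives the time, the measured TCP pose, the force, the opening and the grip force at its end, in the units of the state.
- env.state(): the state, without advancing time (a new reading comes with each control period).
- optics.get_image(name): name is "scene" or "top" or "wrist"; returns a dict with "image" (400x640x3 uint8, red, green, blue), "depth" (400x640 float32, mm along the optical axis (not along the pixel's ray), 0 where there is no reading), "intrinsics" (3x3 intrinsics, pixels), "extrinsics" (4x4, takes a point from world to camera coordinates). Camera axes: x right, y up, looking along -z (the intrinsics and any distortion apply to the point x, -y, -z); pixel columns grow to the right and rows downward; lengths in mm; the calibration is good to about 2 mm. The wrist camera is an equidistant fisheye: a pixel r from the principal point sees the ray r / f radians off the axis. A picture is of the moment at which its call begins.
- env.job_done(): hands the job in; it is judged then, once.
The state is a dict: "time": time; "joints": joint angles; "qvel": joint speeds; "tau": joint torques, N m; "position": TCP position; "tool_rot": TCP orientation; "ft_force": force on the tool from outside, world axes, zero at the start; "torque": the same for the moment, N m; "width": finger opening in mm; "grip_force": force on a finger pad.
Only numpy, scipy, OpenCV 4.12 (cv2) and the standard library are available. Lean on these libraries where they do the work, as an engineer would, in place of code of your own. Each camera call takes 0.05 s, during which the arm holds its last target. There are 200 camera calls.

## Working session

There is one attempt and no reset: what is moved stays moved. The work goes in short steps, Python scripts to look and compute and a tool call to move; the robot and the scene stay as the last step left them, time stands still between calls to the robot, and variables do not carry over. Pictures are saved under pics/ and viewed, at most 10 in all, crops included, and the job is handed in when it is done.

Besides the shell and the picture viewer there is one more tool, called after "Emit:" as name(argument=value, ...) on one line, values as JSON. send_rows: Moves the arm, as the interface text tells. Its arguments: {"type":"object","properties":{"steps":{"type":"array"}},"required":["steps"]}

```bash
ls; mkdir -p pics
python3 - <<'E'
from bench import env, optics
import cv2,numpy as np
for n in ["scene","top"]:
    d=optics.get_image(n); cv2.imwrite(f"pics/{n}0.png",d["image"][:,:,::-1]); print(n,d["intrinsics"].tolist(),np.round(d["extrinsics"],4).tolist())
    np.savez(f"{n}0.npz",**d)
s=env.state(); print(s, env.pinch_z)
E
```

```text
pics
scene [[510.7626900189005, 0.0, 313.5518723210882], [0.0, 510.7626900189005, 203.70386014368586], [0.0, 0.0, 1.0]] [[0.3667, 0.9303, 0.0074, -66.6252], [-0.7828, 0.3042, 0.5428, 405.3016], [0.5027, -0.2048, 0.8398, -1372.77], [0.0, 0.0, 0.0, 1.0]]
top [[377.446317481713, 0.0, 316.9024621460332], [0.0, 377.446317481713, 198.8283757640312], [0.0, 0.0, 1.0]] [[0.0063, -1.0, -0.004, -124.1922], [0.9966, 0.006, 0.0816, -560.3007], [-0.0816, -0.0045, 0.9967, -964.6031], [0.0, 0.0, 0.0, 1.0]]
{'time': 0.1, 'joints': array([-1.33259947e+00,  4.80760462e-01,  1.59681179e+00, -2.20276226e-05,
        1.06510138e+00, -4.66023680e-02]), 'qvel': array([ 0.00107818, -0.00146632, -0.00126069,  0.00140378, -0.00250805,
        0.00093939]), 'tau': array([ 1.50482578e-03, -9.52256370e+01, -4.31040180e+01,  3.51163408e-05,
        5.21890164e-03, -4.02053490e-05]), 'position': array([ 182.55141446, -623.45306686,  230.74184278]), 'tool_rot': array([ 9.89877393e-01,  1.41924113e-01, -6.12864364e-05, -5.37089336e-04]), 'ft_force': array([ 0.56513824,  0.04974161, -0.69757982]), 'torque': array([0.03818685, 0.01771625, 0.001969  ]), 'grip_force': 0.0, 'width': 85.70214255578911} -18.700000000000003
```

View pics/top0.png

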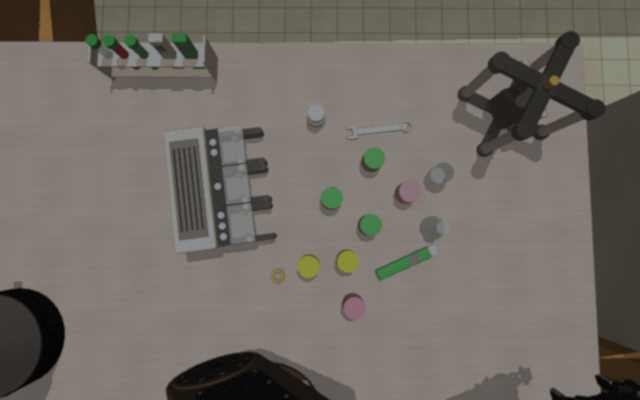

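View pics/scene0.png

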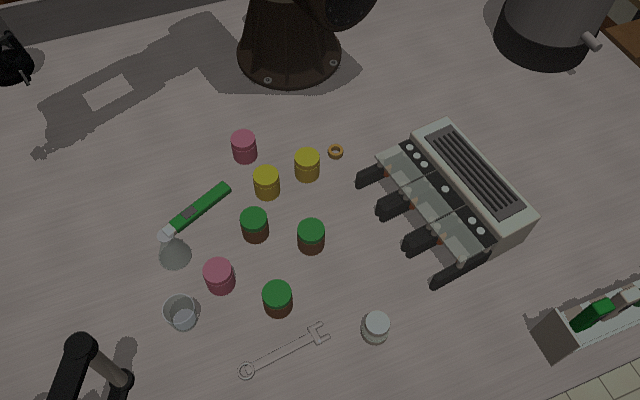

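The top view shows the chiller at the left, with the bays opening to the right. Dots: 2 at (213,143/152), 1 at (218,186), 3 at (222,216–237). Green-lidded candidates in the top view:
- **Jars:** (374,159), (332,198) and (370,225).
- **Not meant:** pink (408,192) and (354,307), yellow (348,262) and (309,267), the green meter (405,263), and the green-capped rack tubes at about (90–185,42).

I choose the three round green lids and will measure them along with the dots.

```bash
cat > h.py <<'E'
import numpy as np,cv2
def ray(d,u,v):
    K=d["intrinsics"];E=d["extrinsics"]; p=np.array([(u-K[0,2])/K[0,0],-(v-K[1,2])/K[1,1],-1.])
    R=E[:3,:3];return -R.T@E[:3,3],R.T@p
def onz(d,u,v,z):
    c,r=ray(d,u,v); return c+r*(z-c[2])/r[2]
def blobs(m,amin,amax=1e9):
    n,l,s,c=cv2.connectedComponentsWithStats(m.astype(np.uint8)); return [(c[i],s[i]) for i in range(1,n) if amin<=s[i,4]<=amax]
E
python3 - <<'E'
from h import *
d=dict(np.load("top0.npz")); hsv=cv2.cvtColor(d["image"],cv2.COLOR_RGB2HSV); H,S,V=cv2.split(hsv)
e=dict(np.load("scene0.npz")); h2=cv2.cvtColor(e["image"],cv2.COLOR_RGB2HSV)
for nm,D,h in(("top",d,hsv),("scene",e,h2)):
    for col,lo,hi in(("green",45,80),("yel",22,34),("pink",150,179)):
        for c,s in blobs(cv2.morphologyEx(cv2.inRange(h,(lo,70,60),(hi,255,255)),cv2.MORPH_OPEN,np.ones((3,3))),150,1500): print(nm,col,c.round(1),s[4],onz(D,*c,62).round(1))
# dots
for nm,D,h,box in(("top",d,hsv,(200,125,235,250)),("scene",e,h2,(395,135,495,240))):
    x0,y0,x1,y1=box; g=cv2.cvtColor(D["image"],cv2.COLOR_RGB2GRAY)[y0:y1,x0:x1]
    for c,s in blobs(g>150,2,60): print(nm,"dot",(c+[x0,y0]).round(1),s[4],onz(D,*(c+[x0,y0]),87).round(1))
c=cv2.resize(d["image"][115:290,160:460],None,fx=2.6,fy=2.6,interpolation=cv2.INTER_CUBIC); cv2.imwrite("pics/crop1.png",c[:,:,::-1])
E
```

```text
top green [373.5 158. ] 363 [ 662.4 -263.7   62. ]
top green [331.3 197.9] 359 [ 560.3 -156.9   62. ]
top green [370.2 224.5] 379 [ 494.4 -254.4   62. ]
top green [392.9 267.8] 391 [ 387.8 -309.9   62. ]
top yel [347.2 260.9] 424 [ 404.  -196.9   62. ]
top yel [308.1 266.2] 425 [ 390.3 -100.3   62. ]
scene green [210.5 196.5] 464 [ 417.6 -320.    62. ]
scene green [252.8 217.6] 511 [ 497.  -255.1   62. ]
scene green [178.2 221.5] 171 [ 452.1 -395.5   62. ]
scene green [310.5 229.3] 534 [ 564.  -157.5   62. ]
scene green [276.2 292.9] 665 [ 665.8 -264.5   62. ]
scene green [603.3 305.6] 255 [904.  277.7  62. ]
scene yel [306.5 156.5] 415 [391.6 -99.7  62. ]
scene yel [265.2 174.6] 457 [ 405.5 -198.1   62. ]
scene pink [243.4 146.3] 746 [ 315.4 -218.1   62. ]
scene pink [218.3 275.6] 952 [ 594.2 -353.4   62. ]
```

View pics/crop1.png

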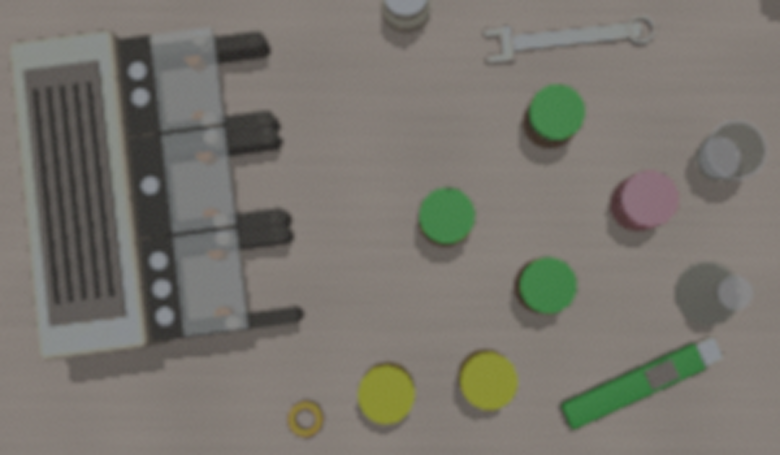

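The crop confirms the green lids at crop (556,112), (446,215) and (547,285). The dots show the upper bay is 2, the middle is 1 and the lower is 3. Next I measure the bay pose from the dots and the dark walls.

Run:
```python
from h import *
d=dict(np.load("top0.npz")); e=dict(np.load("scene0.npz"))
for nm,D,box in(("top",d,(203,130,232,250)),("scene",e,(395,135,495,240))):
    x0,y0,x1,y1=box; g=cv2.cvtColor(D["image"],cv2.COLOR_RGB2GRAY)[y0:y1,x0:x1]
    t=cv2.morphologyEx(g,cv2.MORPH_TOPHAT,cv2.getStructuringElement(cv2.MORPH_ELLIPSE,(11,11) if nm=="scene" else (9,9)))
    for c,s in blobs(t>55,3,70): print(nm,"dot",(c+[x0,y0]).round(1),s[2:],onz(D,*(c+[x0,y0]),87).round(1))
    g=cv2.cvtColor(D["image"],cv2.COLOR_RGB2GRAY); V=g<75
    # dark walls on top z=45
    bx=(240,120,280,245) if nm=="top" else (350,160,500,295)
    for c,s in blobs(V[bx[1]:bx[3],bx[0]:bx[2]],15):
        print(nm,"dark",s, (c+[bx[0],bx[1]]).round(1), onz(D,*(c+[bx[0],bx[1]]),45).round(1))
# chiller top outline (white, z=110) in top view
g=cv2.cvtColor(d["image"],cv2.COLOR_RGB2HSV)
m=((d["depth"]>0)).astype(np.uint8)
# world-z map from depth
v,u=np.mgrid[0:400,0:640]; K=d["intrinsics"];E=d["extrinsics"]
P=np.stack([(u-K[0,2])/K[0,0],-(v-K[1,2])/K[1,1],-np.ones_like(u)],-1)*d["depth"][...,None]
W=(P-E[:3,3])@E[:3,:3]
z=W[...,2]; reg=(u>150)&(u<290)&(v>115)&(v<265)
sel=reg&(abs(z-110)<8); r=cv2.minAreaRect(np.float32(W[sel][:,:2])); print("chiller",sel.sum(),r)
sel=reg&(abs(z-45)<6)&(u>243); print("walls",sel.sum())
lab=sel.astype(np.uint8)
for c,s in blobs(lab,20):
    k=np.zeros_like(lab);  print(s,onz(d,*c,45).round(1))
```

```text
top dot [203.3 146.8] [ 2 26 37] [683.4 161.   87. ]
top dot [212.5 141.8] [ 6  6 28] [696.1 138.6  87. ]
top dot [213.5 151.8] [ 6  6 28] [671.  135.4  87. ]
top dot [217.4 185.7] [ 6  6 27] [586.5 123.4  87. ]
top dot [220.5 214.8] [ 6  6 28] [515.3 113.8  87. ]
top dot [221.6 225.6] [ 6  6 30] [489.  110.3  87. ]
top dot [231. 228.] [ 1 11 11] [483.4  87.4  87. ]
top dot [223.  236.2] [ 5  5 23] [463.5 106.3  87. ]
top dark [  3   8  21  12 193] [252.4 133.2] [729.1  47.8  45. ]
top dark [  6  39  22  16 293] [256.4 166.2] [642.5  35.5  45. ]
top dark [  9  76  24  15 275] [260.9 202.8] [548.1  22.3  45. ]
top dark [ 15 113  21   8 111] [265.1 236.8] [461.7   9.9  45. ]
scene dot [409.2 146.7] [ 7  6 36] [464.4 106.9  87. ]
scene dot [416.4 155.2] [ 8  7 38] [490.5 110.3  87. ]
scene dot [423.7 163.6] [ 8  6 38] [515.7 114.2  87. ]
scene dot [467. 166.] [3 5 5] [553.9 195.3  87. ]
scene dot [465.8 172.4] [3 4 5] [567.4 184.5  87. ]
scene dot [471.  178.1] [5 5 8] [583.9 186.9  87. ]
scene dot [424.7 177.3] [2 2 3] [547.8  99.3  87. ]
scene dot [477.7 177.7] [2 2 3] [587.8 200.3  87. ]
scene dot [483.8 184.2] [4 5 6] [606.4 203.4  87. ]
scene dot [444.6 188.5] [ 8  7 42] [587.  123.6  87. ]
scene dot [451.2 209.2] [2 3 4] [635.2 111.3  87. ]
scene dot [454.  213.1] [5 3 9] [645.  111.8  87. ]
scene dot [471.6 220.1] [ 8  7 47] [671.2 135.6  87. ]
scene dot [480.2 230.2] [ 9  7 49] [696.9 139.2  87. ]
scene dark [   5    0  145  131 5157] [431.2 218.5] [620.1  84.4  45. ]
scene dark [  94    0   56   63 1348] [479.5 182.6] [578.4 224.1  45. ]
scene dark [140  92  10   8  30] [495.1 254.9] [738.9 160.7  45. ]
chiller 4847 ((577.9348754882812, 188.10166931152344), (298.5636291503906, 98.62291717529297), 7.880913257598877)
walls 756
[244 127  18   9 120] [736.5  48.8  45. ]
[244 157  23  15 251] [648.1  38.4  45. ]
[248 195  23  15 253] [551.3  25.4  45. ]
[255 233  20   8 125] [462.8  11.9  45. ]
```

```bash
cat > plan.py <<'E'
import numpy as np, json, os
from scipy.spatial.transform import Rotation as Ro
F='cmd.json'
U=np.array([-.1376,.9905])          # bay x in world
BAY={1:np.array([590.9,94.3]),2:np.array([687.9,108.0]),3:np.array([493.8,80.8])}
def bay(b,x): return BAY[b]+x*U
def head(a,b): d=np.subtract(b,a); return np.degrees(np.arctan2(d[1],d[0]))
HB=97.9
def pose(jar,psi,lean,back,z):
    p,l=np.radians([psi,lean]); f=np.array([np.cos(p),np.sin(p)])
    zt=np.array([*(f*np.sin(l)),-np.cos(l)]); yt=np.array([np.sin(p),-np.cos(p),0]); xt=np.cross(yt,zt)
    return np.array([*(np.asarray(jar)-f*back),z]),Ro.from_matrix(np.c_[xt,yt,zt])
def cmd():
    if os.path.exists(F): c=json.load(open(F)); return np.array(c[0]),Ro.from_quat(c[1])
    return np.array([182.644,-623.806,231.297]),Ro.from_quat([.989877,.141924,-.00006,-.00054])
def plan(wps):
    "wps: (pos,R); prints shift/turn from the commanded pose; remembers the last as commanded"
    p0,R0=cmd()
    for p,R in wps:
        s=np.round((p-p0)/400,3); t=np.round((R*R0.inv()).as_rotvec()/np.pi,3); print(*s,*t, ' d=%.0f'%np.linalg.norm(p-p0))
    json.dump([(p0+s*400).tolist(),(Ro.from_rotvec(t*np.pi)*R0).as_quat().tolist()],open(F,'w'))
def st():
    from bench import env; s=env.state(); print(s['time'],s['position'].round(1),s['ft_force'].round(1),s['width'].round(1),s['joints'].round(2))
E
python3 - <<'E'
from plan import *
B=np.array([562,-157]); P=bay(1,-125); h=head(B,P); print(P,h)
plan([pose(B,h,15,50,200),pose(B,h,15,50,110),pose(B,h,15,50,22)])
E
```

```text
[608.1    -29.5125] 70.11980289020022
0.906 1.049 -0.078 0.059 -0.063 0.297  d=555
0.906 1.049 -0.303 0.059 -0.063 0.297  d=568
0.906 1.049 -0.523 0.059 -0.063 0.297  d=593
```

Emit:
send_rows(steps=[30,0.906,1.0,-0.078,0.059,-0.063,0.297,30,0.906,1.0,-0.078,0.059,-0.063,0.297,30,0.906,1.0,-0.078,0.059,-0.063,0.297,30,0.906,1.0,-0.078,0.059,-0.063,0.297,30,0.906,1.0,-0.078,0.059,-0.063,0.297,30,0.906,1.0,-0.078,0.059,-0.063,0.297,30,0.906,1.0,-0.078,0.059,-0.063,0.297,30,0.906,1.0,-0.078,0.059,-0.063,0.297,30,0.906,1.0,-0.078,0.059,-0.063,0.297,30,0.906,1.0,-0.078,0.059,-0.063,0.297,30,0.906,1.0,-0.078,0.059,-0.063,0.297,30,0.906,1.0,-0.078,0.059,-0.063,0.297,30,0.906,1.0,-0.078,0.059,-0.063,0.297])

```text
time: 1.4
position: [545.2, -222.9, 199.7]
tool_rot: [0.811, 0.57, 0.107, -0.075]
ft_force: [0.0, -0.8, -0.2]
width: 30.2
grip_force: 0.0
```

Run:
```python
from plan import *
p0=np.array([182.644,-623.806,231.297]); R0=Ro.from_quat([.989877,.141924,-.00006,-.00054])
p=p0+400*np.array([.906,1.0,-.078]); R=Ro.from_rotvec(np.pi*np.array([.059,-.063,.297]))*R0
json.dump([p.tolist(),R.as_quat().tolist()],open(F,'w')); st(); print(p,R.as_quat())
B=np.array([562,-157]); P=bay(1,-125); h=head(B,P)
plan([pose(B,h,15,50,110),pose(B,h,15,50,22)])
```

```text
Traceback (most recent call last):
  File "plan.py", line 23, in st
    from bench import env; s=env.state(); print(s['time'],s['position'].round(1),s['ft_force'].round(1),s['width'].round(1),s['joints'].round(2))
                                                                                                        ^^^^^^^^^^^^^^^^
AttributeError: 'float' object has no attribute 'round'
```

```bash
sed -i "s/s\['width'\].round(1)/round(s['width'],1)/" plan.py
python3 - <<'E'
from plan import *
B=np.array([562,-157]); P=bay(1,-125); h=head(B,P)
p,R=cmd(); st(); print(p,R.as_quat().round(3))
plan([pose(B,h,15,50,110),pose(B,h,15,50,22),pose(P,h,15,34.2,22)])
E
```

```text
1.4 [ 545.2 -222.9  199.7] [ 0.  -0.8 -0.2] 30.2 [-0.6   0.46  1.76  0.3   1.01 -0.42]
[ 545.044 -223.806  200.097] [ 0.812  0.569  0.106 -0.075]
-0.0 0.049 -0.225 0.0 -0.0 0.0  d=92
-0.0 0.049 -0.445 0.0 -0.0 0.0  d=179
0.129 0.405 -0.445 0.0 -0.0 0.0  d=246
```

Emit:
send_rows(steps=[30,0,0.049,-0.225,0,0,0,30,0,0.049,-0.225,0,0,0,30,0,0.049,-0.445,0,0,0,30,0,0.049,-0.445,0,0,0,30,0,0.049,-0.445,0,0,0,30,0.01,0.076,-0.445,0,0,0,30,0.02,0.104,-0.445,0,0,0,30,0.03,0.131,-0.445,0,0,0,30,0.04,0.158,-0.445,0,0,0,30,0.05,0.186,-0.445,0,0,0,30,0.06,0.213,-0.445,0,0,0,30,0.07,0.241,-0.445,0,0,0,30,0.079,0.268,-0.445,0,0,0,30,0.089,0.295,-0.445,0,0,0,30,0.099,0.323,-0.445,0,0,0,30,0.109,0.35,-0.445,0,0,0,30,0.119,0.378,-0.445,0,0,0,30,0.129,0.405,-0.445,0,0,0,30,0.129,0.405,-0.445,0,0,0])

```text
time: 3.3
position: [596.8, -60.1, 22.0]
tool_rot: [0.811, 0.57, 0.107, -0.075]
ft_force: [-0.3, 0.3, 0.4]
width: 29.8
grip_force: 0.0
```

```bash
cat >> h.py <<'E'
def jars(show=None):
    from bench import optics
    for n in ("top","scene"):
        d=optics.get_image(n); h=cv2.cvtColor(d["image"],cv2.COLOR_RGB2HSV)
        for c,s in blobs(cv2.morphologyEx(cv2.inRange(h,(45,70,60),(80,255,255)),cv2.MORPH_OPEN,np.ones((3,3))),100,1500):
            w=onz(d,*c,62)
            if w[1]<120 and w[1]>-300 and w[0]>430: print(n,s[4],w[:2].round(1))
        if show==n: cv2.imwrite(f"pics/{show}_{np.random.randint(1e6)}.png",d["image"][:,:,::-1])
E
python3 - <<'E'
from plan import *; from h import *
st(); jars(); print(bay(1,-125))
E
```

```text
3.3 [596.8 -60.1  22. ] [-0.3  0.3  0.4] 29.8 [-0.31  0.69  1.91  0.48  0.59 -0.37]
top 360 [ 662.2 -263.6]
top 126 [615.3 -18.4]
scene 558 [ 499.1 -255.6]
scene 551 [611.  -30.6]
scene 701 [ 667.  -265.1]
[608.1    -29.5125]
```

```bash
cat >> plan.py <<'E'
def enter(b,hd,jx=-125,xs=(-40,-10)):
    P=bay(b,jx)
    plan([pose(P,hd,15,44,22),pose(P,HB,30,47,22)]+[pose(bay(b,x),HB,30,36.3,22) for x in xs])
E
python3 -c "
from plan import *
enter(1,head([562,-157],bay(1,-125)))"
```

```text
-0.009 -0.023 -0.0 0.0 -0.0 0.0  d=10
0.045 -0.036 -0.0 0.084 -0.009 0.153  d=23
0.012 0.201 -0.0 0.084 -0.009 0.153  d=81
0.002 0.276 -0.0 0.084 -0.009 0.153  d=110
```

Emit:
send_rows(steps=[30,-0.009,-0.023,0,0,0,0,16,0.045,-0.036,0,0.084,-0.009,0.153,16,0.045,-0.036,0,0.084,-0.009,0.153,16,0.045,-0.036,0,0.084,-0.009,0.153,16,0.045,-0.036,0,0.084,-0.009,0.153,16,0.042,-0.012,0,0.084,-0.009,0.153,16,0.038,0.011,0,0.084,-0.009,0.153,16,0.035,0.035,0,0.084,-0.009,0.153,16,0.032,0.059,0,0.084,-0.009,0.153,16,0.029,0.082,0,0.084,-0.009,0.153,16,0.025,0.106,0,0.084,-0.009,0.153,16,0.022,0.13,0,0.084,-0.009,0.153,16,0.019,0.154,0,0.084,-0.009,0.153,16,0.015,0.177,0,0.084,-0.009,0.153,16,0.012,0.201,0,0.084,-0.009,0.153,16,0.01,0.216,0,0.084,-0.009,0.153,16,0.008,0.231,0,0.084,-0.009,0.153,16,0.006,0.246,0,0.084,-0.009,0.153,16,0.004,0.261,0,0.084,-0.009,0.153,16,0.002,0.276,0,0.084,-0.009,0.153])

```text
time: 5.4
position: [597.7, 48.5, 22.0]
tool_rot: [0.635, 0.728, 0.171, -0.195]
ft_force: [0.8, -2.5, -1.0]
width: 16.0
grip_force: 2.0
```

```bash
python3 - <<'E'
from plan import *; from h import *
st(); print(cmd()[0]); jars("scene"); print(bay(1,-10))
E
ls pics
```

```text
5.4 [597.7  48.5  22. ] [ 0.8 -2.5 -1. ] 16.0 [-0.26  0.79  1.78  0.63  0.89 -0.88]
[597.444  48.594  22.097]
top 225 [ 666.1 -271.4]
top 224 [ 492.5 -262.8]
scene 560 [ 499.1 -255.8]
scene 701 [ 667.1 -264.9]
[592.276  84.395]
crop1.png
scene0.png
scene_24884.png
top0.png
```

Run:
```python
import cv2,glob
i=cv2.imread(glob.glob("pics/scene_*.png")[0]); cv2.imwrite("pics/c2.png",cv2.resize(i[100:300,330:560],None,fx=2.6,fy=2.6,interpolation=cv2.INTER_CUBIC))
from plan import *
plan([pose(bay(1,x),HB,30,36.3,22) for x in(-6,-2,0,2,4,6)])
```

```text
-0.002 0.01 -0.0 -0.0 -0.0 0.0  d=4
-0.003 0.019 -0.0 -0.0 -0.0 0.0  d=8
-0.004 0.024 -0.0 -0.0 -0.0 0.0  d=10
-0.005 0.029 -0.0 -0.0 -0.0 0.0  d=12
-0.005 0.034 -0.0 -0.0 -0.0 0.0  d=14
-0.006 0.039 -0.0 -0.0 -0.0 0.0  d=16
```

View pics/c2.png

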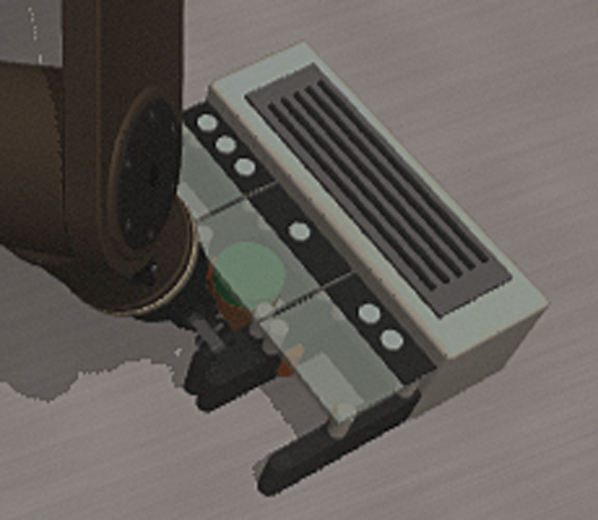

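The jar's lid shows under the one-dot bay's clear roof, at crop (248,272). I'll creep the last millimetres while watching the force.

Emit:
send_rows(steps=[16,-0.001,0.005,0,0,0,0,16,-0.002,0.01,0,0,0,0,16,-0.002,0.014,0,0,0,0,16,-0.003,0.019,0,0,0,0])

```text
time: 5.9
position: [596.2, 56.3, 22.1]
tool_rot: [0.635, 0.728, 0.171, -0.195]
ft_force: [-0.2, -1.0, -1.0]
width: 16.0
grip_force: 0.7
```

Emit:
send_rows(steps=[16,0,0.003,0,0,0,0])

```text
time: 6.0
position: [596.1, 57.7, 22.1]
tool_rot: [0.635, 0.728, 0.171, -0.195]
ft_force: [0.1, -0.5, -1.5]
width: 16.3
grip_force: 0.5
```

Emit:
send_rows(steps=[16,0,0.003,0,0,0,0])

```text
time: 6.1
position: [596.1, 58.8, 22.1]
tool_rot: [0.635, 0.728, 0.171, -0.195]
ft_force: [0.1, -0.9, -0.9]
width: 15.8
grip_force: 0.5
```

Emit:
send_rows(steps=[16,0,0.003,0,0,0,0])

```text
time: 6.2
position: [596.1, 60.0, 22.1]
tool_rot: [0.635, 0.728, 0.171, -0.195]
ft_force: [-0.7, -1.0, -0.5]
width: 16.0
grip_force: 0.5
```

Emit:
send_rows(steps=[16,0,0.003,0,0,0,0])

```text
time: 6.3
position: [596.2, 61.2, 22.1]
tool_rot: [0.635, 0.728, 0.171, -0.195]
ft_force: [-0.4, -1.3, -0.8]
width: 15.8
grip_force: 0.5
```

Emit:
send_rows(steps=[16,0,0.003,0,0,0,0])

```text
time: 6.4
position: [596.4, 61.9, 22.0]
tool_rot: [0.635, 0.728, 0.17, -0.195]
ft_force: [-0.5, -10.1, -1.0]
width: 16.1
grip_force: 4.6
```

Emit:
send_rows(steps=[16,0,0.003,0,0,0,0])

```text
time: 6.5
position: [596.8, 62.3, 21.9]
tool_rot: [0.635, 0.728, 0.17, -0.194]
ft_force: [-0.8, -17.0, -0.2]
width: 16.3
grip_force: 8.2
```

Run:
```python
from plan import *
_,R=cmd(); json.dump([[596.244,63.394,22.097],R.as_quat().tolist()],open(F,'w'))
A=np.array([664.5,-264]); P=bay(2,-125); h=head(A,P); print(P,h)
plan([pose(bay(1,-70),HB,30,36.3,22),pose(bay(1,-90),HB,30,36.3,120),pose(A,h,15,50,120),pose(A,h,15,50,22)])
plan([pose(P,h,15,34.2,22)])
```

```text
[705.1    -15.8125] 80.70950187837086
0.023 -0.186 -0.0 -0.0 -0.0 0.0  d=75
0.03 -0.235 0.245 -0.0 -0.0 0.0  d=136
0.15 -0.942 0.245 -0.084 0.001 -0.094  d=394
0.15 -0.942 -0.0 -0.084 0.001 -0.094  d=382
0.108 0.66 -0.0 0.0 -0.0 -0.0  d=267
```

Emit:
send_rows(steps=[16,0.004,-0.03,0,0,0,0,16,0.023,-0.186,0,0,0,0,16,0.023,-0.186,0,0,0,0,16,0.03,-0.235,0.245,0,0,0,16,0.03,-0.235,0.245,0,0,0,16,0.03,-0.235,0.245,0,0,0,30,0.15,-0.942,0.245,-0.084,0.001,-0.094,30,0.15,-0.942,0.245,-0.084,0.001,-0.094,30,0.15,-0.942,0.245,-0.084,0.001,-0.094,30,0.15,-0.942,0.245,-0.084,0.001,-0.094,30,0.15,-0.942,0.245,-0.084,0.001,-0.094,30,0.15,-0.942,0.245,-0.084,0.001,-0.094,30,0.15,-0.942,0.245,-0.084,0.001,-0.094,30,0.15,-0.942,0.245,-0.084,0.001,-0.094,30,0.15,-0.942,0,-0.084,0.001,-0.094,30,0.15,-0.942,0,-0.084,0.001,-0.094,30,0.15,-0.942,0,-0.084,0.001,-0.094])

```text
time: 8.2
position: [652.2, -309.6, 16.0]
tool_rot: [0.755, 0.642, 0.098, -0.089]
ft_force: [-2.0, 1.5, -0.4]
width: 30.1
grip_force: 0.0
```

Emit:
send_rows(steps=[30,0.006,0.035,0,0,0,0,30,0.011,0.07,0,0,0,0,30,0.017,0.105,0,0,0,0,30,0.022,0.139,0,0,0,0,30,0.028,0.174,0,0,0,0,30,0.034,0.208,0,0,0,0,30,0.04,0.243,0,0,0,0,30,0.045,0.278,0,0,0,0,30,0.051,0.313,0,0,0,0,30,0.057,0.347,0,0,0,0,30,0.063,0.382,0,0,0,0,30,0.068,0.417,0,0,0,0,30,0.074,0.452,0,0,0,0,30,0.08,0.486,0,0,0,0,30,0.085,0.521,0,0,0,0,30,0.091,0.556,0,0,0,0,30,0.097,0.591,0,0,0,0,30,0.102,0.625,0,0,0,0,30,0.108,0.66,0,0,0,0,30,0.108,0.66,0,0,0,0])

```text
time: 10.2
position: [699.3, -47.0, 21.9]
tool_rot: [0.755, 0.643, 0.099, -0.085]
ft_force: [-0.9, -0.6, 0.6]
width: 29.9
grip_force: 0.0
```

```bash
python3 - <<'E'
from plan import *; from h import *
st(); print(cmd()[0]); jars("scene"); print(bay(2,-125)); enter(2,head([664.5,-264],bay(2,-125)))
E
ls pics
```

```text
10.2 [699.3 -47.   21.9] [-0.9 -0.6  0.6] 29.9 [-0.25  0.8   1.62  0.37  0.79 -0.36]
[699.444 -49.406  22.097]
top 311 [ 494.2 -257.6]
scene 565 [ 499.4 -255.6]
scene 599 [707.6 -14.8]
[705.1    -15.8125]
-0.004 -0.025 -0.0 0.0 -0.0 -0.0  d=10
0.03 -0.032 -0.0 0.084 -0.001 0.094  d=18
-0.003 0.205 -0.0 0.084 -0.001 0.094  d=82
-0.013 0.279 -0.0 0.084 -0.001 0.094  d=112
c2.png
crop1.png
scene0.png
scene_193014.png
scene_24884.png
top0.png
```

Emit:
send_rows(steps=[30,-0.004,-0.025,0,0,0,0,16,0.03,-0.032,0,0.084,-0.001,0.094,16,0.03,-0.032,0,0.084,-0.001,0.094,16,0.03,-0.032,0,0.084,-0.001,0.094,16,0.03,-0.032,0,0.084,-0.001,0.094,16,0.027,-0.008,0,0.084,-0.001,0.094,16,0.023,0.015,0,0.084,-0.001,0.094,16,0.02,0.039,0,0.084,-0.001,0.094,16,0.017,0.063,0,0.084,-0.001,0.094,16,0.014,0.086,0,0.084,-0.001,0.094,16,0.01,0.11,0,0.084,-0.001,0.094,16,0.007,0.134,0,0.084,-0.001,0.094,16,0.004,0.158,0,0.084,-0.001,0.094,16,0,0.181,0,0.084,-0.001,0.094,16,-0.003,0.205,0,0.084,-0.001,0.094,16,-0.005,0.22,0,0.084,-0.001,0.094,16,-0.007,0.235,0,0.084,-0.001,0.094,16,-0.009,0.25,0,0.084,-0.001,0.094,16,-0.011,0.264,0,0.084,-0.001,0.094,16,-0.013,0.279,0,0.084,-0.001,0.094])

```text
time: 12.3
position: [694.6, 61.9, 22.1]
tool_rot: [0.635, 0.728, 0.171, -0.195]
ft_force: [0.3, -5.3, -0.9]
width: 16.1
grip_force: 2.0
```

Emit:
send_rows(steps=[16,-0.001,0.005,0,0,0,0,16,-0.002,0.01,0,0,0,0,16,-0.002,0.014,0,0,0,0,16,-0.003,0.019,0,0,0,0,16,-0.003,0.023,0,0,0,0])

```text
time: 12.8
position: [692.9, 71.6, 22.1]
tool_rot: [0.635, 0.728, 0.171, -0.195]
ft_force: [-0.3, -1.5, -1.2]
width: 15.9
grip_force: 0.8
```

Emit:
send_rows(steps=[16,0,0.003,0,0,0,0])

```text
time: 12.9
position: [692.9, 72.8, 22.1]
tool_rot: [0.635, 0.728, 0.171, -0.195]
ft_force: [0.4, -0.4, -1.8]
width: 15.8
grip_force: 0.7
```

Emit:
send_rows(steps=[16,0,0.003,0,0,0,0])

```text
time: 13.0
position: [693.0, 74.0, 22.1]
tool_rot: [0.635, 0.728, 0.171, -0.195]
ft_force: [-0.4, -1.9, -0.5]
width: 16.0
grip_force: 0.6
```

Emit:
send_rows(steps=[16,0,0.003,0,0,0,0])

```text
time: 13.1
position: [693.0, 75.1, 22.1]
tool_rot: [0.635, 0.728, 0.171, -0.195]
ft_force: [-1.3, -5.3, -0.3]
width: 16.0
grip_force: 2.6
```

Emit:
send_rows(steps=[16,0,0.003,0,0,0,0])

```text
time: 13.2
position: [693.2, 75.6, 21.9]
tool_rot: [0.635, 0.728, 0.17, -0.194]
ft_force: [-0.7, -13.0, -0.5]
width: 16.6
grip_force: 6.0
```

Emit:
send_rows(steps=[16,0,0.002,0,0,0,0])

```text
time: 13.3
position: [693.4, 75.7, 21.9]
tool_rot: [0.635, 0.728, 0.17, -0.194]
ft_force: [0.4, -15.6, 0.4]
width: 16.4
grip_force: 7.4
```

Run:
```python
from plan import *
_,R=cmd(); json.dump([[693.044,76.994,22.097],R.as_quat().tolist()],open(F,'w'))
A=np.array([497,-255.5]); P=bay(3,-125); h=head(A,P); print(P,h)
plan([pose(bay(2,-70),HB,30,36.3,22),pose(bay(2,-90),HB,30,36.3,120),pose(A,h,15,48,120),pose(A,h,15,48,22)])
plan([pose(P,h,15,34.2,22)])
```

```text
[511.     -43.0125] 86.23044541259438
0.024 -0.186 -0.0 -0.0 -0.0 0.0  d=75
0.031 -0.235 0.245 -0.0 -0.0 0.0  d=136
-0.498 -0.951 0.245 -0.084 -0.003 -0.064  d=440
-0.498 -0.951 -0.0 -0.084 -0.003 -0.064  d=429
0.037 0.566 -0.0 0.0 -0.0 0.0  d=227
```

Emit:
send_rows(steps=[16,0.004,-0.03,0,0,0,0,16,0.024,-0.186,0,0,0,0,16,0.024,-0.186,0,0,0,0,16,0.031,-0.235,0.245,0,0,0,16,0.031,-0.235,0.245,0,0,0,16,0.031,-0.235,0.245,0,0,0,30,-0.498,-0.951,0.245,-0.084,-0.003,-0.064,30,-0.498,-0.951,0.245,-0.084,-0.003,-0.064,30,-0.498,-0.951,0.245,-0.084,-0.003,-0.064,30,-0.498,-0.951,0.245,-0.084,-0.003,-0.064,30,-0.498,-0.951,0.245,-0.084,-0.003,-0.064,30,-0.498,-0.951,0.245,-0.084,-0.003,-0.064,30,-0.498,-0.951,0.245,-0.084,-0.003,-0.064,30,-0.498,-0.951,0.245,-0.084,-0.003,-0.064,30,-0.498,-0.951,0.245,-0.084,-0.003,-0.064,30,-0.498,-0.951,0,-0.084,-0.003,-0.064,30,-0.498,-0.951,0,-0.084,-0.003,-0.064,30,-0.498,-0.951,0,-0.084,-0.003,-0.064])

```text
time: 15.1
position: [491.7, -299.7, 17.4]
tool_rot: [0.724, 0.677, 0.095, -0.093]
ft_force: [-0.6, 0.1, 0.4]
width: 29.8
grip_force: 0.0
```

Emit:
send_rows(steps=[30,0.002,0.031,0,0,0,0,30,0.004,0.063,0,0,0,0,30,0.006,0.094,0,0,0,0,30,0.008,0.126,0,0,0,0,30,0.01,0.157,0,0,0,0,30,0.012,0.189,0,0,0,0,30,0.014,0.22,0,0,0,0,30,0.016,0.252,0,0,0,0,30,0.018,0.283,0,0,0,0,30,0.021,0.314,0,0,0,0,30,0.023,0.346,0,0,0,0,30,0.025,0.377,0,0,0,0,30,0.027,0.409,0,0,0,0,30,0.029,0.44,0,0,0,0,30,0.031,0.472,0,0,0,0,30,0.033,0.503,0,0,0,0,30,0.035,0.535,0,0,0,0,30,0.037,0.566,0,0,0,0,30,0.037,0.566,0,0,0,0])

```text
time: 17.0
position: [508.1, -75.1, 22.0]
tool_rot: [0.723, 0.678, 0.095, -0.089]
ft_force: [-0.5, 0.1, -0.3]
width: 30.1
grip_force: 0.0
```

Run:
```python
from plan import *; from h import *
st(); print(cmd()[0]); jars("scene"); print(bay(3,-125)); enter(3,head([497,-255.5],bay(3,-125)))
```

```text
17.0 [508.1 -75.1  22. ] [-0.5  0.1 -0.3] 30.1 [-0.39  0.65  2.03  0.45  0.6  -0.71]
[508.644 -77.006  22.097]
top 227 [513.7 -36.2]
scene 477 [513.2 -42.9]
[511.     -43.0125]
-0.001 -0.025 -0.0 0.0 -0.0 0.0  d=10
0.022 -0.031 -0.0 0.084 0.003 0.064  d=15
-0.011 0.206 -0.0 0.084 0.003 0.064  d=82
-0.021 0.28 -0.0 0.084 0.003 0.064  d=112
```

Emit:
send_rows(steps=[30,-0.001,-0.025,0,0,0,0,16,0.022,-0.031,0,0.084,0.003,0.064,16,0.022,-0.031,0,0.084,0.003,0.064,16,0.022,-0.031,0,0.084,0.003,0.064,16,0.022,-0.031,0,0.084,0.003,0.064,16,0.019,-0.007,0,0.084,0.003,0.064,16,0.015,0.016,0,0.084,0.003,0.064,16,0.012,0.04,0,0.084,0.003,0.064,16,0.009,0.064,0,0.084,0.003,0.064,16,0.006,0.087,0,0.084,0.003,0.064,16,0.002,0.111,0,0.084,0.003,0.064,16,-0.001,0.135,0,0.084,0.003,0.064,16,-0.004,0.159,0,0.084,0.003,0.064,16,-0.008,0.182,0,0.084,0.003,0.064,16,-0.011,0.206,0,0.084,0.003,0.064,16,-0.013,0.221,0,0.084,0.003,0.064,16,-0.015,0.236,0,0.084,0.003,0.064,16,-0.017,0.25,0,0.084,0.003,0.064,16,-0.019,0.265,0,0.084,0.003,0.064,16,-0.021,0.28,0,0.084,0.003,0.064])

```text
time: 19.1
position: [500.7, 34.8, 22.0]
tool_rot: [0.635, 0.728, 0.171, -0.194]
ft_force: [-0.0, -3.5, -0.5]
width: 16.1
grip_force: 2.0
```

Emit:
send_rows(steps=[16,-0.001,0.005,0,0,0,0,16,-0.002,0.01,0,0,0,0,16,-0.002,0.014,0,0,0,0,16,-0.003,0.019,0,0,0,0,16,-0.003,0.023,0,0,0,0])

```text
time: 19.6
position: [498.9, 44.4, 22.1]
tool_rot: [0.635, 0.728, 0.171, -0.195]
ft_force: [0.6, -2.1, -0.5]
width: 16.1
grip_force: 0.8
```

Emit:
send_rows(steps=[16,0,0.003,0,0,0,0,16,0,0.006,0,0,0,0])

```text
time: 19.8
position: [499.0, 46.7, 22.1]
tool_rot: [0.635, 0.728, 0.171, -0.195]
ft_force: [-0.2, -0.6, -0.2]
width: 15.6
grip_force: 0.6
```

Emit:
send_rows(steps=[16,0,0.003,0,0,0,0])

```text
time: 19.9
position: [499.0, 47.9, 22.1]
tool_rot: [0.635, 0.728, 0.171, -0.195]
ft_force: [0.3, -3.7, 0.1]
width: 16.1
grip_force: 1.6
```

Emit:
send_rows(steps=[16,0,0.003,0,0,0,0])

```text
time: 20.0
position: [499.3, 48.6, 22.0]
tool_rot: [0.635, 0.728, 0.17, -0.195]
ft_force: [-0.7, -12.8, 1.0]
width: 15.7
grip_force: 6.0
```

Emit:
send_rows(steps=[16,0,0.001,0,0,0,0,16,0,0.001,0,0,0,0,16,0.004,-0.03,0,0,0,0,16,0.023,-0.186,0,0,0,0,16,0.023,-0.186,0,0,0,0,16,0.03,-0.3,0.3,0,0,0,16,0.03,-0.3,0.3,0,0,0,16,0.03,-0.3,0.3,0,0,0,16,0.03,-0.6,0.4,0,0,0,16,0.03,-0.6,0.4,0,0,0,16,0.03,-0.6,0.4,0,0,0,16,0.03,-0.6,0.4,0,0,0])

```text
time: 21.2
position: [511.6, -195.1, 183.0]
tool_rot: [0.636, 0.727, 0.171, -0.193]
ft_force: [-0.1, 0.3, 0.7]
width: 16.4
grip_force: 0.0
```

Run:
```python
from bench import optics
import cv2,numpy as np
d=optics.get_image("scene")["image"][:,:,::-1]; t=optics.get_image("top")["image"][:,:,::-1]
f=lambda i:cv2.resize(i,(400,360),interpolation=cv2.INTER_CUBIC)
cv2.imwrite("pics/end.png",np.hstack([f(d[105:285,340:540]),f(t[115:265,150:317])]))
cv2.imwrite("pics/end2.png",d)
```

```text
(no output)
```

View pics/end.png

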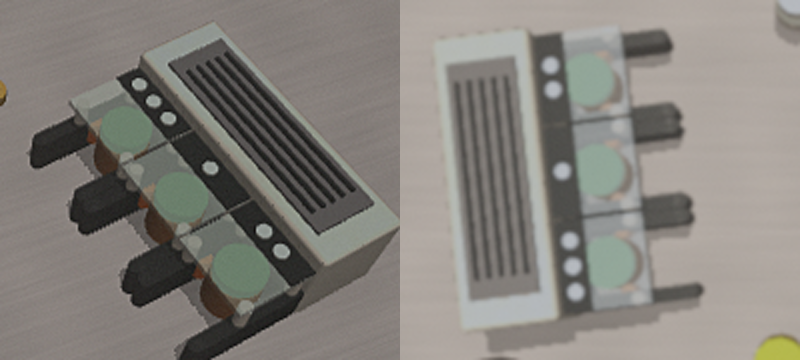

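View pics/end2.png

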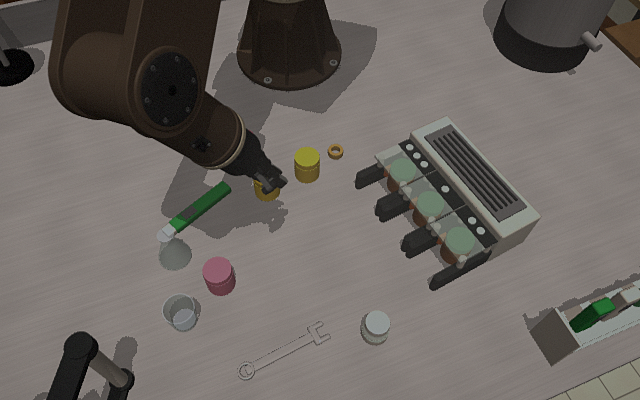

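All three jars stand under the roofs against the strip, at scene pixels (402,172), (430,207) and (460,242). The other things look unmoved and the arm is clear, so I'm handing in.

```bash
python3 -c "
from bench import env; print(env.job_done())"
```

```text
the job is handed in; nothing more can be done
None
```

I pushed the three green-lidded jars home in the one-, two- and three-dot bays, in that order. Each was felt to stop at the back wall at about 13–17 N. I handed the job in at about 21 s; no verdict came back.

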